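# Unlock the key box at the vehicle desk

## Task

Take the key with the red head out of the wooden key stand, push it fully into the brass lock in the lid of the black key box, and then turn it clockwise (seen from above) as far as it goes to unlock the box. Let go and leave the key upright and fully home in the lock, still turned.

Things in the scene. Friction and masses are not known exactly. Their poses are not given: they have to be found in the camera images.
- red_key_head (a point): Middle of the red key's head: 38 mm wide (x), 14 thick (y; grip across this), 46 high (z up). Below it a collar 38 x 18, 23 to 29 mm under this point, then a flat steel blade 20 wide (x), 6 thick (y), 36 long, tapered to 14 x 3 over the last 9; tip 65 mm under this point. Half-turn symmetric, about 70 g. Stands upright, blade 36 mm deep, in the stand.
- key_stand: Fixed light wooden block 60 x 230 mm (x, y), 50 high; origin at the centre of its underside. A row of three slots 75 mm apart along y holds three like keys, heads red, blue and yellow in any order; their collars rest on its top.
- keyway (a point): Centre of the keyway's mouth on top of the brass lock in the lid of the fixed black box (180 x 240, 85 high), 89 mm above the desk; turns with the lock. Slot 26 long (x), 11 wide (y), 35 deep, 4 mm 45 degree bevel at its mouth; steel ring round it, radii 23.5 and 38, 1 mm higher. Key fully home: head's middle 30 mm above this point. The blade has 14 degrees of play before it turns the lock.
- lock (a joint): Lock angle in rad, grows clockwise seen from above. Starts at 0 to 0.3 (locked), stops at 1.2 (unlocked). Light friction, 0.06 N m; it stays where it is left. At 0 the slot points to the red dot on the lid, at 1.2 to the green dot.

How it is judged (in metres and radians):
On the way:
1. the red key is fully home in the keyway while the lock is still unturned (joint below 0.6 rad) (horizontal distance between red_key_head and keyway below 0.012 m and z of red_key_head in the frame of keyway below 0.037 m and angle between red_key_head's own z axis and vertical below 0.21 rad and value of joint lock below 0.6 rad), for 0.1 s.
At the end, for the whole second after the job is handed in: The lock is turned clockwise to at least 0.95 rad (within 14 degrees of its stop at 1.2) and at rest, with the red key still in it: its head centre within 12 mm of the keyway's axis and no more than 37 mm above the keyway's mouth (30 mm when fully home), and within 12 degrees of upright (value of joint lock above 0.95 rad and velocity of joint lock below 0.1 rad/s and horizontal distance between red_key_head and keyway below 0.012 m and z of red_key_head in the frame of keyway below 0.037 m and angle between red_key_head's own z axis and vertical below 0.21 rad); the robot touches nothing.
It also fails if it takes over 38 s, if anything falls off the work surface, if the arm or the gripper's body presses on something with over 40 N, if the wrist force passes 120 N, or if a joint passes its speed limit or range.

## Robot

A 6-joint arm with a two-finger parallel gripper is mounted at the origin on the work surface. World frame = base frame: x ahead of the robot, y to its left, z up, the work surface at z = 0. Lengths are in mm, angles in rad, forces in N, time in s.
With the tool pointing down it reaches from about 350 to 775 mm from the base axis. Payload 7.3 kg.
Tool frame: the origin (TCP) lies between the finger pads; the fingertips stand 22 mm ahead of it and the grasp point (between the pads) lies 3 mm ahead of it; z points along the fingers, x is the direction in which the jaws open and shut, and the axes are right-handed (so a half turn about z gives the same grasp; the last joint's range is limited). The gripper opens to 92 mm and grips with 3 to 60 N. Pads are 19 mm wide; open, the fingers measure 130 mm over their backs; the gripper's body (75 mm by 190 mm) begins 47 mm behind the grasp point.
Start: joints at [1.146, 0.342, 1.524, -0, 1.275, -0.146], TCP at [144.465, 504.75, 248.741] pointing down, gripper open.
Joint ranges: [-2.53, 2.53], [-0.77, 2.02], [0.04, 2.7], [-1, 4.14], [0.28, 2.66], [-3.11, 3.11]. Speed limits (rad/s): [2.57, 2.57, 3.14, 3.14, 3.14, 3.14].

## Interface

Orientations are given as [roll, pitch, yaw] about the fixed x, y, z axes, in that order (R = Rz(yaw) Ry(pitch) Rx(roll)).
In Python, from plant import * gives the robot as it stands. The module is installed in compiled form; this text tells all that it offers.
- The arm moves only by the shell command python3 -m handwheel 'ROWS' [OPENING]. ROWS is a JSON object of lists of equal length, an entry for each row: "translation": the shift along the world's x, y, z in units of 15 cm (1.0 is 15 cm), a list of three; "twist": the turn about the world's z in units of 90 degrees (1.0 is 90 degrees). In form: {"translation": [[tx, ty, tz], ...], "twist": [twist, ...]}. A call has exactly 8 rows; each row shifts and turns the pose as measured when the row begins; what a row does not reach is not made up. A row lasts 1/8 s, in which the tool goes at most 62.5 mm and 10.7 degrees, less where a joint would pass 70% of its speed; a pose out of reach is approached as far as the arm can. A call with a number of a shift or a turn outside -1 to 1 is refused whole. A call with a gripper value outside its range is refused whole. OPENING is the closure in counts, from 0 (fully open) to 255 (shut), set as the call begins (- or left out, the last holds). The fingers move at their own pace and stop on an object; the grip force is fixed at half the most. Time passes only in rows, so rows that do not move let the fingers close, or fill a call up. It gives the time, the measured TCP pose, the force and the opening at its end, in the units of the state.
- get_obs(): the state, without advancing time (a new reading comes with each control period).
- capture(name): name is "side" or "top" or "wrist"; returns a dict with "img" (384x512x3 uint8, red, green, blue), "vertical_fov" (degrees; the focal length in pixels is half the picture's height over the tangent of half this angle, whatever the lens; pixels are square), "cx", "cy" (the principal point, pixels), "world_from_camera" (4x4, takes a point from camera to world coordinates). Camera axes: x right, y up, looking along -z (the intrinsics and any distortion apply to the point x, -y, -z); pixel columns grow to the right and rows downward; lengths in mm; the calibration is good to about 2 mm. A picture is of the moment at which its call begins. There is no depth.
- close_job(): hands the job in, once; it reports no verdict.
Trained networks look in the newest picture that a camera, given by its name, has taken for a name from the list of things; names that differ only in an ending like _2 or _b are one class to them, and where a whole thing is asked for, a point or a joint stands for the part that bears it (a point fixed in the world has none). Each returns a list of dicts, best first, with "score" (0 to 1); they miss things now and then, are a little off and sometimes report something else, mostly with a low value. They report only what shows in the picture. A call takes as long as a camera call.
- search_frame(camera, label): "position" ([x, y, z] in mm, in the coordinates of the camera as it stood for that picture, good to about 4 mm: the middle of the surface that is visible of it).
- spot_point(camera, label): "position" ([x, y, z] in mm, in the coordinates of the camera as it stood for that picture, good to about 4 mm: a listed point, or the origin of a listed thing).
The state is a dict: "time": time; "joint_positions": joint angles; "dq": joint speeds; "tau": joint torques, N m; "tool_pos": TCP position; "tcp_rot": TCP orientation; "contact_force": force on the tool from outside, world axes, zero at the start; "moment": the same for the moment, N m; "grip_width": finger opening in mm.
Only numpy, scipy, OpenCV 4.12 (cv2) and the standard library are available. Lean on these libraries where they do the work, as an engineer would, in place of code of your own. Each camera call takes 0.05 s, during which the arm holds its last target.

## Working session

There is one attempt and no reset: what is moved stays moved. The work goes in short steps, Python scripts to look and compute and a shell command to move; the robot and the scene stay as the last step left them, time stands still between calls to the robot, and variables do not carry over. Pictures are saved under pics/ and viewed, and the job is handed in when it is done.

```bash
mkdir -p pics
cat > h.py <<'E'
from plant import *
import numpy as np, cv2
def look(cam,fn=None,labels=()):
    c=capture(cam); T=np.array(c["world_from_camera"])
    if fn: cv2.imwrite("pics/"+fn,c["img"][:,:,::-1])
    for l in labels:
        for f in (spot_point,search_frame):
            for d in f(cam,l)[:3]:
                p=T@np.r_[d["position"],1]
                print(cam,f.__name__,l,round(d["score"],2),p[:3].round(1))
    return c
E
python3 - <<'E'
from h import *
o=get_obs();print({k:np.round(v,3) for k,v in o.items()})
for c in("top","side"): 
    r=look(c,c+"1.png",("red_key_head","key_stand","keyway","lock"))
    print({k:v for k,v in r.items() if k!="img"})
E
```

```text
{'time': np.float64(0.0), 'joint_positions': array([ 1.146,  0.343,  1.525, -0.   ,  1.275, -0.146]), 'dq': array([ 0.001,  0.001, -0.001,  0.001, -0.001,  0.002]), 'tau': array([ -0.   , -43.124, -24.422,   0.072,   0.056,  -0.   ]), 'tool_pos': array([144.311, 504.394, 248.047]), 'tcp_rot': array([-3.141e+00,  2.000e-03,  1.292e+00]), 'contact_force': array([0.539, 0.299, 0.133]), 'moment': array([-0.054,  0.021,  0.004]), 'grip_width': np.float64(91.881)}
top call red_key_head 0.62 [524.  243.2  83.4]
top call red_key_head 0.47 [522.8 242.3 107.6]
top call key_stand 0.64 [524.1 248.3   4.4]
top call key_stand 0.73 [520.6 240.   53.5]
top call keyway 0.63 [ 523.6 -299.5   93.8]
top call keyway 0.76 [ 524.5 -299.8   91.4]Traceback (most recent call last):
  File "<stdin>", line 4, in <module>
  File "h.py", line 8, in look
    for d in f(cam,l)[:3]:
             ~^^^^^^^
ValueError: it knows: key_stand, keyway, red_key_head
```

Run:
```python
from h import *
r=look("side","side1.png",("red_key_head","key_stand","keyway"))
print({k:v for k,v in r.items() if k!="img"})
```

```text
side call red_key_head 0.64 [524.6 244.4  82.9]
side call red_key_head 0.58 [517.3 254.7  84.9]
side call key_stand 0.89 [523.  239.8   3.1]
side call key_stand 0.89 [510.4 297.2  47.9]
side call keyway 0.54 [ 522.5 -295.5   91.1]
{'vertical_fov': 49.86844470530443, 'cx': 254.04174038626792, 'cy': 188.15457704727316, 'world_from_camera': array([[-9.75771862e-01,  1.22118820e-01, -1.81538612e-01,
         3.49232224e+02],
       [-2.18694132e-01, -5.19769895e-01,  8.25840259e-01,
         7.39903693e+02],
       [ 6.49233299e-03,  8.45533116e-01,  5.33883507e-01,
         5.68959972e+02],
       [ 0.00000000e+00,  0.00000000e+00,  0.00000000e+00,
         1.00000000e+00]])}
```

View pics/top1.png

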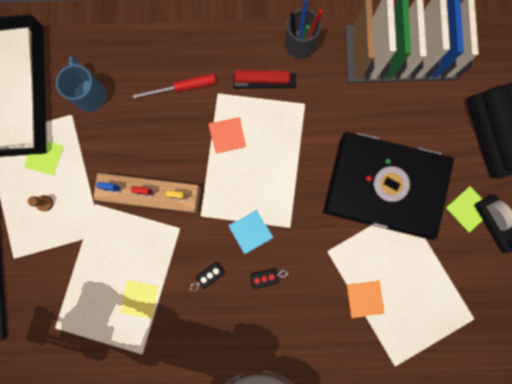

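View pics/side1.png

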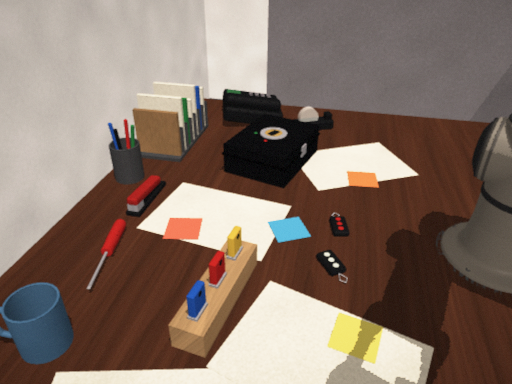

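Run:
```python
from h import *
i=cv2.imread("pics/top1.png")
a=cv2.resize(i[160:225,80:215],None,fx=5.5,fy=5.5,interpolation=cv2.INTER_CUBIC)
b=cv2.resize(i[130:240,320:460],None,fx=4,fy=4,interpolation=cv2.INTER_CUBIC)
cv2.imwrite("pics/ca.png",a);cv2.imwrite("pics/cb.png",b)
c=look("top",None)
print({k:np.round(v,3) for k,v in c.items() if k!="img"})
```

```text
{'vertical_fov': np.float64(46.25), 'cx': np.float64(253.681), 'cy': np.float64(196.402), 'world_from_camera': array([[-2.300000e-02,  9.950000e-01, -9.900000e-02,  4.081890e+02],
       [-1.000000e+00, -2.400000e-02, -1.300000e-02, -1.300600e+01],
       [-1.500000e-02,  9.900000e-02,  9.950000e-01,  1.053546e+03],
       [ 0.000000e+00,  0.000000e+00,  0.000000e+00,  1.000000e+00]])}
```

View pics/ca.png

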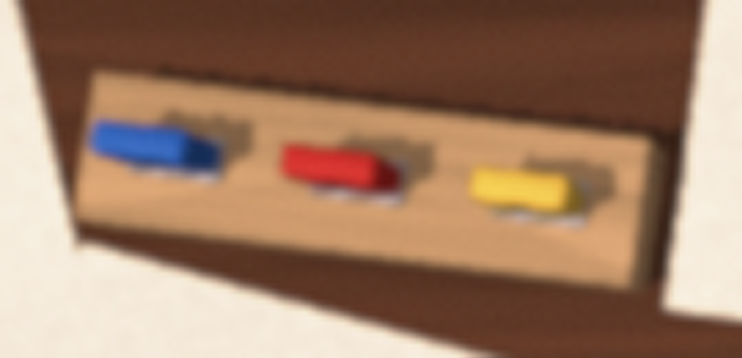

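View pics/cb.png

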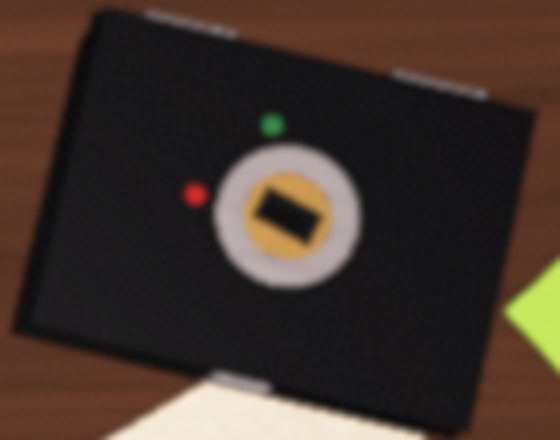

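```bash
cat >> h.py <<'E'
def plane(c,uv,z):
    T=np.array(c["world_from_camera"]);f=192/np.tan(np.radians(c["vertical_fov"])/2)
    d=T[:3,:3]@np.array([(uv[0]-c["cx"])/f,-(uv[1]-c["cy"])/f,-1])
    return T[:3,3]+d*(z-T[2,3])/d[2]
E
python3 - <<'E'
from h import *
c=look("top")
A=lambda x,y,z:plane(c,(80+x/5.5-.4,160+y/5.5-.4),z)
B=lambda x,y,z:plane(c,(320+x/4-.4,130+y/4-.4),z)
for n,p,q in(("front",A(78,220,50),A(635,287,50)),("back",A(95,72,50),A(650,133,50)),("redhead",A(285,163,108),A(378,172,108)),("slot",B(262,201,89),B(315,229,89)),("reddot",B(288,216,90),B(195,195,85)),("green",B(288,216,90),B(272,125,85))):
    d=q-p;print(n,p.round(1),q.round(1),np.linalg.norm(d).round(1),np.degrees(np.arctan2(d[1],d[0])).round(1))
E
```

```text
front [509.7 360.6  50. ] [476.8 132.2  50. ] 230.8 -98.2
back [570.8 354.4  50. ] [539.8 125.4  50. ] 231.0 -97.7
redhead [524.  258.9 108. ] [519.6 222.8 108. ] 36.3 -96.9
slot [ 533.3 -284.3   89. ] [ 517.4 -311.9   89. ] 31.8 -119.9
reddot [ 524.7 -297.5   90. ] [ 537.9 -249.5   85. ] 50.1 74.5
green [ 524.7 -297.5   90. ] [ 575.2 -293.    85. ] 51.0 5.1
```

```bash
python3 -m handwheel '{"translation":[[0.31,-0.2,0],[0.31,-0.2,0],[0.31,-0.2,0],[0.31,-0.2,0],[0.31,-0.2,0],[0.31,-0.2,0],[0.31,-0.2,0],[0.31,-0.2,0]],"twist":[-0.114,-0.114,-0.114,-0.114,-0.114,-0.114,-0.114,-0.114]}' 0
python3 - <<'E'
from h import *
r=look("wrist","w1.png",("red_key_head","key_stand"))
E
```

```text
time: 1.8
tool_pos: [524.0, 258.7, 249.6]
tcp_rot: [-3.14, -0.004, -0.179]
contact_force: [-0.3, 0.9, 0.7]
grip_width: 91.9
wrist call red_key_head 0.95 [524.  244.1  76.9]
wrist call red_key_head 0.9 [527.7 249.6  98.4]
wrist call key_stand 0.77 [5.193e+02 2.413e+02 3.000e-01]
wrist call key_stand 0.85 [526.3 275.1  49.6]
```

View pics/w1.png

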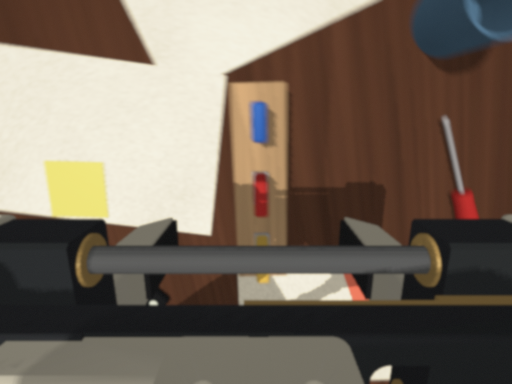

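```bash
python3 -m handwheel '{"translation":[[0,-0.1,-0.1],[0,0,-0.15],[0,0,-0.15],[0,0,-0.15],[0,0,-0.1],[0,0,-0.06],[0,0,0],[0,0,0]],"twist":[0.025,0,0,0,0,0,0,0]}' 0
python3 - <<'E'
from h import *
r=look("wrist","w2.png",("red_key_head","key_stand"))
E
```

```text
time: 3.05
tool_pos: [515.1, 252.8, 143.3]
tcp_rot: [-3.137, -0.005, -0.111]
contact_force: [-0.6, 0.0, -0.2]
grip_width: 91.9
wrist call red_key_head 0.58 [525.  243.5  77. ]
wrist call key_stand 0.71 [520.7 240.8  -1.6]
wrist call key_stand 0.75 [525.9 280.3  49.8]
```

View pics/w2.png

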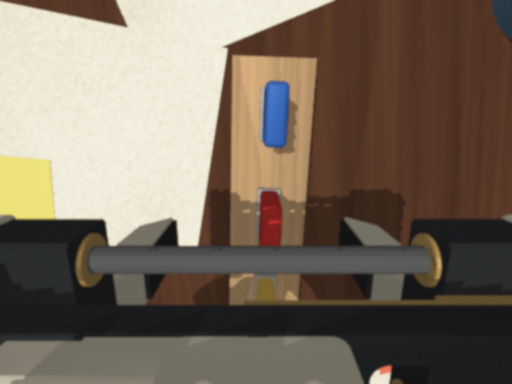

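```bash
python3 -m handwheel '{"translation":[[0.063,-0.062,0],[0,0,-0.05],[0,0,-0.08],[0,0,-0.08],[0,0,-0.06],[0,0,0],[0,0,0],[0,0,0]],"twist":[-0.018,0,0,0,0,0,0,0]}' 0
```

```text
time: 4.3
tool_pos: [524.9, 242.2, 99.1]
tcp_rot: [-3.137, -0.004, -0.143]
contact_force: [-0.3, -0.4, 0.2]
grip_width: 91.9
```

```bash
python3 -m handwheel '{"translation":[[0,0.008,-0.04],[0,0,-0.04],[0,0,0],[0,0,0],[0,0,0],[0,0,0],[0,0,0],[0,0,0]],"twist":[0,0,0,0,0,0,0,0]}' 0
python3 -m handwheel '{"translation":[[0,0,0],[0,0,0],[0,0,0],[0,0,0],[0,0,0],[0,0,0],[0,0,0],[0,0,0]],"twist":[0,0,0,0,0,0,0,0]}' 255
python3 - <<'E'
from h import *
r=look("side","s2.png",("red_key_head",))
o=get_obs();print(o["tool_pos"],o["tcp_rot"],o["grip_width"])
E
```

```text
time: 5.3
tool_pos: [525.4, 243.7, 87.0]
tcp_rot: [-3.137, -0.005, -0.143]
contact_force: [0.1, -0.1, -0.2]
grip_width: 91.5
time: 6.3
tool_pos: [525.2, 243.7, 87.1]
tcp_rot: [-3.137, -0.005, -0.142]
contact_force: [-2.1, 0.6, 1.3]
grip_width: 16.5
side call red_key_head 0.79 [527.9 245.8  80.8]
side call red_key_head 0.61 [527.2 264.4  79.3]
[523.31405427 243.75213615  86.3571167 ] [-3.13776391e+00 -7.46118840e-04 -1.42576057e-01] 13.699987305645593
```

View pics/s2.png

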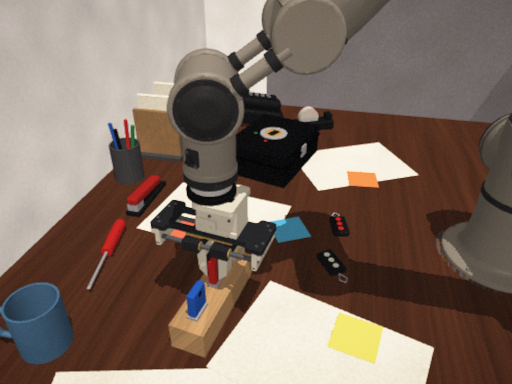

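```bash
python3 -m handwheel '{"translation":[[0,0,0.05],[0,0,0.1],[0,0,0.12],[0,0,0.15],[0,0,0.15],[0,0,0.1],[0,0,0.03],[0,0,0]],"twist":[0,0,0,0,0,0,0,0]}'
python3 -m handwheel '{"translation":[[0,-0.2,0],[0,-0.3,0],[0,-0.4,0],[0,-0.4,0],[0,-0.4,0],[0,-0.4,0],[0,-0.3,0],[0,0,0]],"twist":[0,0,0,0,-0.06,-0.06,-0.06,-0.06]}'
```

```text
time: 7.45
tool_pos: [525.6, 243.6, 200.6]
tcp_rot: [-3.135, -0.009, -0.143]
contact_force: [-0.1, -0.6, -0.5]
grip_width: 13.9
time: 8.45
tool_pos: [521.1, -126.9, 193.1]
tcp_rot: [-3.137, 0.002, -0.529]
contact_force: [-0.1, 0.3, -1.2]
grip_width: 13.9
```

Run:
```python
from h import *
r=look("side","s3.png",("red_key_head","keyway"))
r=look("top","t3.png",("red_key_head","keyway"))
r=look("wrist","w3.png",("red_key_head","keyway"))
print(get_obs()["tool_pos"])
```

```text
side call red_key_head 0.77 [ 525.8 -126.4  188.2]
side call red_key_head 0.53 [ 524.1 -110.5  167.5]
side call keyway 0.51 [ 523.1 -297.2   92.4]
side call keyway 0.72 [ 524.6 -114.3  167.5]
side call keyway 0.59 [ 517.3 -302.7   89.7]
top call red_key_head 0.46 [ 518.5 -311.4   85.6]
top call keyway 0.66 [ 524.6 -296.8   89.1]
top call keyway 0.65 [ 518.1 -309.8   91.2]
wrist call red_key_head 0.66 [ 522.8 -126.1  186. ]
wrist call red_key_head 0.59 [ 527.5 -108.7  206.2]
[ 521.71403046 -123.49542676  194.28981699]
```

View pics/t3.png

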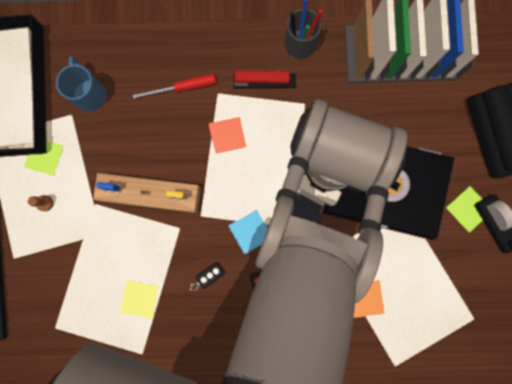

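View pics/w3.png

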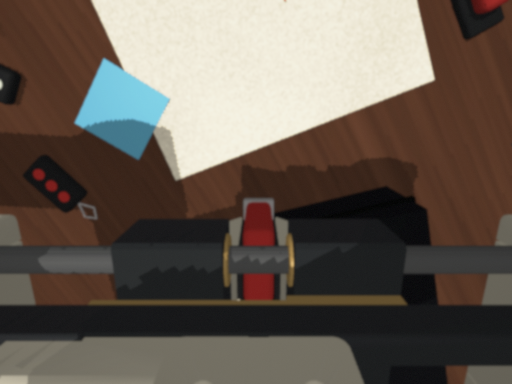

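View pics/s3.png

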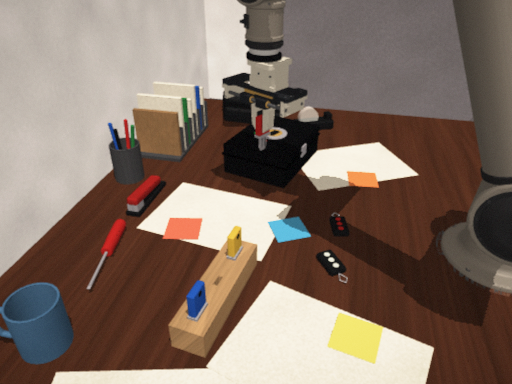

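```bash
python3 -m handwheel '{"translation":[[0.01,-0.2,0],[0,-0.25,0],[0,-0.25,0],[0,-0.25,0],[0,-0.15,0],[0,-0.05,0],[0,0,0],[0,0,0]],"twist":[0,0,0,0,0,0,0,0]}'
python3 - <<'E'
from h import *
r=look("side","s4.png",("red_key_head","keyway"))
r=look("wrist","w4.png",("red_key_head","keyway"))
o=get_obs();print(o["tool_pos"],o["tcp_rot"])
E
```

```text
time: 10.2
tool_pos: [523.2, -298.2, 194.2]
tcp_rot: [-3.134, 0.001, -0.517]
contact_force: [-0.4, 1.1, -0.6]
grip_width: 13.7
side call red_key_head 0.78 [ 528.2 -296.4  189.5]
side call red_key_head 0.53 [ 528.3 -282.   167.6]
side call keyway 0.62 [ 524.  -294.3   88.3]
side call keyway 0.61 [ 524.5 -299.3   91. ]
side call keyway 0.4 [ 527.  -283.6  165.5]
wrist call red_key_head 0.55 [ 525.1 -300.3  182.2]
wrist call red_key_head 0.66 [ 529.4 -287.5  207.8]
wrist call keyway 0.85 [ 526.3 -298.    95.9]
wrist call keyway 0.87 [ 535.2 -293.    93.4]
[ 523.13515989 -299.17778102  194.17965968] [-3.13486872e+00  8.10852545e-04 -5.17663559e-01]
```

View pics/w4.png

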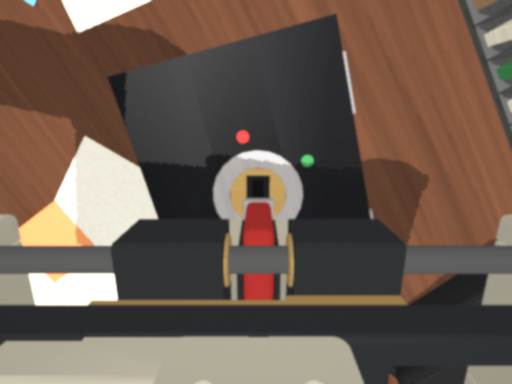

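View pics/s4.png

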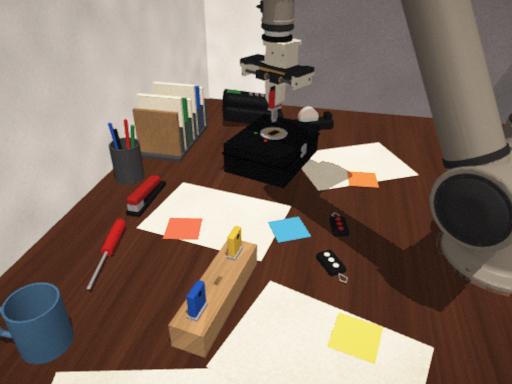

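```bash
python3 -m handwheel '{"translation":[[0.007,0.01,-0.02],[0,0,-0.06],[0,0,-0.06],[0,0,-0.05],[0,0,-0.03],[0,0,0],[0,0,0],[0,0,0]],"twist":[0,0,0,0,0,0,0,0]}'
python3 - <<'E'
from h import *
r=look("wrist","w5.png",("red_key_head","keyway"))
o=get_obs();print(o["tool_pos"],o["tcp_rot"],o["contact_force"],o["moment"])
E
```

```text
time: 11.7
tool_pos: [524.0, -297.5, 158.2]
tcp_rot: [-3.135, 0.002, -0.518]
contact_force: [1.1, -0.5, -0.1]
grip_width: 13.8
wrist call red_key_head 0.87 [ 527.8 -297.4  147.3]
wrist call red_key_head 0.58 [ 529.4 -283.   168.8]
wrist call keyway 0.81 [ 525.  -295.    93.5]
wrist call keyway 0.8 [ 535.8 -287.3   96.4]
[ 523.93388352 -297.48938502  158.1352306 ] [-3.13467062e+00  2.03242658e-03 -5.17935057e-01] [ 0.31998407 -0.01658605 -0.93696595] [-0.16198574  0.13277977  0.03227115]
```

View pics/w5.png

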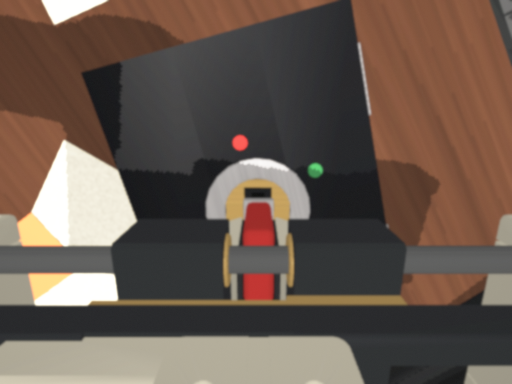

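```bash
python3 -m handwheel '{"translation":[[0,0,-0.02],[0,0,-0.02],[0,0,-0.02],[0,0,-0.02],[0,0,-0.02],[0,0,-0.01],[0,0,0],[0,0,0]],"twist":[0,0,0,0,0,0,0,0]}'
```

```text
time: 12.95
tool_pos: [523.8, -297.4, 140.2]
tcp_rot: [-3.135, 0.003, -0.518]
contact_force: [-0.6, 0.9, -2.0]
grip_width: 13.7
```

Entered without force; go on to home.

```bash
python3 -m handwheel '{"translation":[[0,0,-0.02],[0,0,-0.02],[0,0,-0.02],[0,0,-0.015],[0,0,-0.005],[0,0,0],[0,0,0],[0,0,0]],"twist":[0,0,0,0,0,0,0,0]}'
python3 - <<'E'
from h import *
r=look("wrist","w6.png",("red_key_head","keyway"))
r=look("side","s6.png",("red_key_head","keyway"))
o=get_obs();print(o["tool_pos"],o["tcp_rot"],o["contact_force"],o["moment"])
E
```

```text
time: 13.95
tool_pos: [523.9, -297.5, 127.5]
tcp_rot: [-3.135, 0.002, -0.518]
contact_force: [-0.0, 0.2, -0.8]
grip_width: 13.8
wrist call red_key_head 0.57 [ 527.6 -301.7  119.2]
wrist call keyway 0.81 [ 534.7 -283.5   96.5]
side call red_key_head 0.42 [ 527.4 -295.1  122.5]
side call red_key_head 0.5 [ 529.5 -281.3  107.4]
side call keyway 0.36 [ 524.5 -294.1   90.9]
[ 523.88026326 -297.42407415  127.40136333] [-3.13464809e+00  2.38144479e-03 -5.17903900e-01] [-0.05965468  0.00392032 -0.02675069] [-0.07388438  0.07973373 -0.00606292]
```

View pics/w6.png

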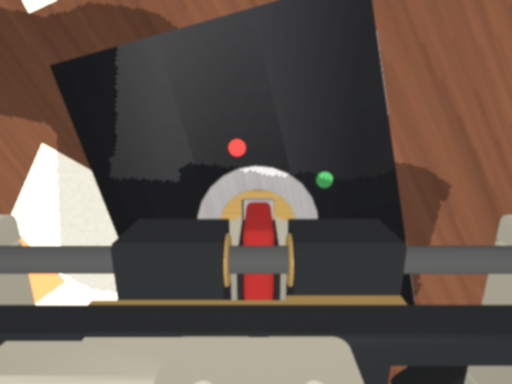

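View pics/s6.png

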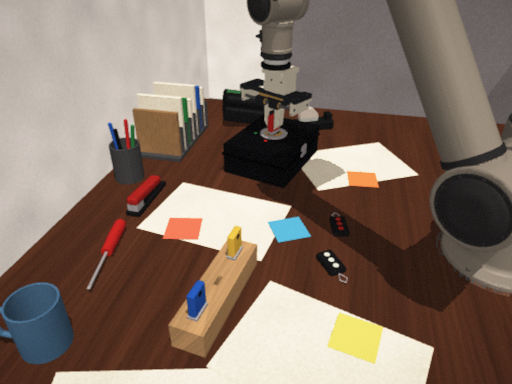

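```bash
python3 -m handwheel '{"translation":[[0,0,-0.01],[0,0,-0.01],[0,0,-0.005],[0,0,0],[0,0,0],[0,0,0],[0,0,0],[0,0,0]],"twist":[0,0,0,0,0,0,0,0]}'
```

```text
time: 15.45
tool_pos: [524.1, -297.5, 126.2]
tcp_rot: [-3.135, 0.001, -0.518]
contact_force: [-0.6, 0.5, 1.6]
grip_width: 13.9
```

```bash
python3 -m handwheel '{"translation":[[0,0,-0.005],[0,0,0],[0,0,0],[0,0,0],[0,0,0],[0,0,0],[0,0,0],[0,0,0]],"twist":[-0.06,-0.06,-0.06,-0.06,-0.06,-0.06,-0.06,0]}'
```

```text
time: 16.45
tool_pos: [524.2, -297.1, 126.3]
tcp_rot: [-3.135, 0.0, -1.197]
contact_force: [-1.3, -0.0, 1.1]
grip_width: 13.4
```

```bash
python3 -m handwheel '{"translation":[[0,0,-0.003],[0,0,0],[0,0,0],[0,0,0],[0,0,0],[0,0,0],[0,0,0],[0,0,0]],"twist":[-0.06,-0.06,-0.06,-0.06,-0.06,-0.04,-0.03,0]}'
python3 - <<'E'
from h import *
o=get_obs();print(o["tool_pos"],o["tcp_rot"],o["contact_force"],o["moment"])
E
```

```text
time: 17.45
tool_pos: [524.3, -297.7, 126.2]
tcp_rot: [-3.134, -0.001, -1.777]
contact_force: [-0.1, -0.1, 0.7]
grip_width: 13.7
[ 524.3362678  -297.65150206  126.23703547] [-3.13428796e+00 -1.02236541e-03 -1.77749533e+00] [-0.12960339 -0.13048968  0.70474255] [0.01432289 0.25640154 0.15572606]
```

```bash
python3 -m handwheel '{"translation":[[0,0,0],[0,0,0],[0,0,0],[0,0,0],[0,0,0],[0,0,0],[0,0,0],[0,0,0]],"twist":[-0.03,-0.03,-0.03,-0.03,0,0,0,0]}'
python3 - <<'E'
from h import *
look("wrist","w7.png")
o=get_obs();print(o["tool_pos"],o["tcp_rot"],o["contact_force"],o["moment"])
E
```

```text
time: 18.45
tool_pos: [524.8, -297.6, 126.3]
tcp_rot: [-3.134, -0.003, -1.947]
contact_force: [-0.9, -0.4, 0.7]
grip_width: 15.6
[ 524.77919718 -297.61350978  126.2953992 ] [-3.13398235 -0.00344409 -1.94687728] [-0.17718919 -0.288592    0.64565814] [0.04001124 0.24070544 0.92991172]
```

View pics/w7.png

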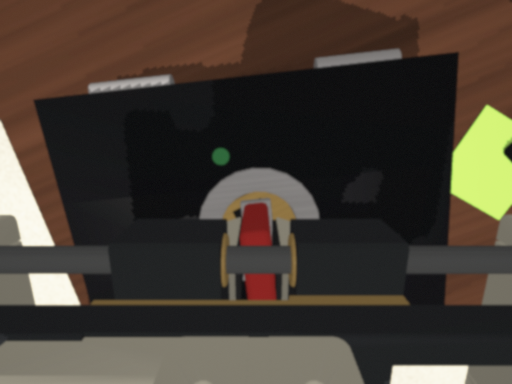

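```bash
python3 -m handwheel '{"translation":[[0,0,0],[0,0,0],[0,0,0],[0,0,0],[0,0,0],[0,0,0],[0,0,0],[0,0,0]],"twist":[0.04,0.04,0,0,0,0,0,0]}'
python3 -m handwheel '{"translation":[[0,0,0],[0,0,0],[0,0,0],[0,0,0],[0,0,0],[0,0,0],[0,0,0],[0,0,0]],"twist":[0,0,0,0,0,0,0,0]}' 0
python3 - <<'E'
from h import *
r=look("wrist","w8.png",("red_key_head","keyway"))
o=get_obs();print(o["tool_pos"],o["tcp_rot"],o["contact_force"],o["moment"],o["grip_width"])
E
```

```text
time: 19.5
tool_pos: [524.8, -297.6, 126.3]
tcp_rot: [-3.133, -0.002, -1.825]
contact_force: [0.3, 0.7, 1.0]
grip_width: 14.3
time: 20.5
tool_pos: [524.6, -297.6, 125.8]
tcp_rot: [-3.134, -0.002, -1.826]
contact_force: [-0.6, 0.4, -0.3]
grip_width: 89.4
wrist call red_key_head 0.8 [ 525.9 -300.2  117.3]
wrist call red_key_head 0.92 [ 540.1 -297.9  138.1]
wrist call keyway 0.86 [ 530.7 -306.    93.5]
[ 524.60587005 -297.64003405  125.83501109] [-3.13400316e+00 -1.62951247e-03 -1.82581418e+00] [-0.25567494  0.20555195  0.14359518] [-0.05636919  0.18830896  0.01595628] 91.88967119083323
```

View pics/w8.png

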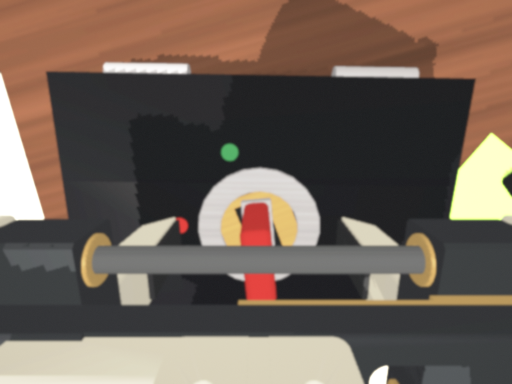

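Key is free, upright at its seat, and the slot points to the green dot. Raise straight up.

```bash
python3 -m handwheel '{"translation":[[0,0,0.05],[0,0,0.15],[0,0,0.2],[0,0,0.2],[0,0,0.15],[0,0,0.1],[0,0,0],[0,0,0]],"twist":[0,0,0,0,0,0,0,0]}'
python3 - <<'E'
from h import *
r=look("wrist","w9.png",("red_key_head","keyway"))
r=look("side","s9.png",("red_key_head","keyway"))
o=get_obs();print(o["tool_pos"],o["time"])
i=cv2.imread("pics/s9.png");cv2.imwrite("pics/s9c.png",cv2.resize(i[90:190,210:340],None,fx=5,fy=5,interpolation=cv2.INTER_CUBIC))
E
```

```text
time: 21.75
tool_pos: [524.1, -297.2, 260.1]
tcp_rot: [-3.132, -0.002, -1.826]
contact_force: [0.4, -0.5, -0.9]
grip_width: 91.9
wrist call red_key_head 0.88 [ 527.6 -298.2  115.2]
wrist call red_key_head 0.93 [ 531.6 -299.   140. ]
wrist call keyway 0.8 [ 526.2 -298.2   90.7]
wrist call keyway 0.93 [ 528.5 -304.8   95.2]
side call red_key_head 0.67 [ 528.3 -294.4  122.1]
side call red_key_head 0.66 [ 524.8 -290.8  117.3]
side call keyway 0.54 [ 520.9 -298.5   90.7]
[ 524.32772563 -297.37581948  260.37087035] 22.25
```

View pics/w9.png

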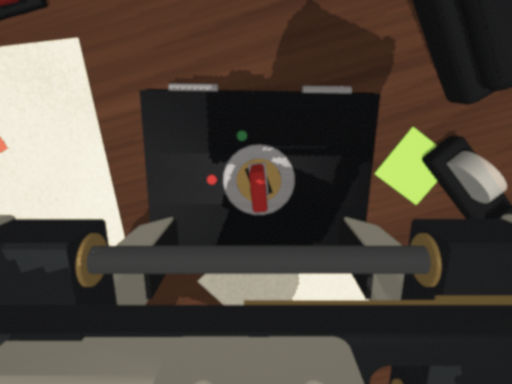

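View pics/s9c.png

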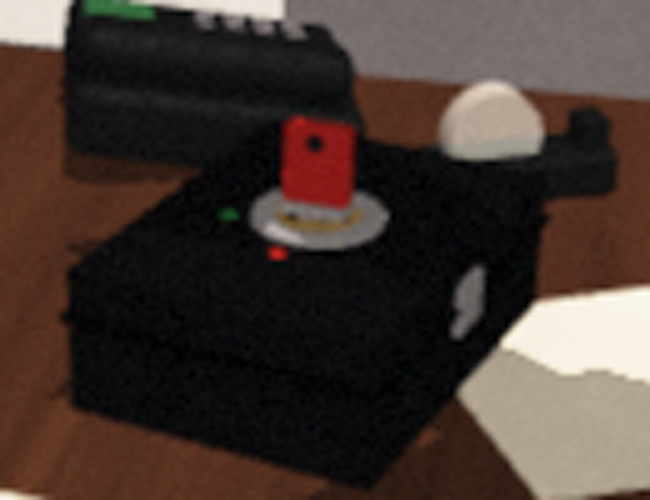

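Run:
```python
from h import *
close_job()
```

```text
the job is handed in; nothing more can be done
```

I put the red key fully into the lock while it was still unturned, turned it clockwise to the stop, let go and handed the job in at about 22 s. No verdict is reported.

**Insertion:** The key stopped on contact with the tool at z = 126 mm, the height I had worked out for fully home. I estimated the lock at about 0.25 rad before turning.

**Turn:** The stop showed as a moment of 0.93 N m, against about 0.06 N m of lock friction. I backed the gripper off about 7°, which is inside the key's play, before opening it.

**Last checks:**
- In the last pictures the key stands upright with its collar on the lock, and the slot points to the green dot.
- The networks put the head about 25 to 31 mm above the keyway's mouth and within a few mm of its axis. The keyway spot from the side camera was about 7 mm off the head position, probably because the key hides it.
- The gripper was about 134 mm above the point where it let go and touching nothing.
- I judged the lock angle only from the pictures and the moment, because there is no direct reading of it.

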